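Find and release the latched suction key

ROBOT

A 6-joint arm with a two-finger parallel gripper is mounted at the origin on the work surface. World frame = base frame: x ahead of the robot, y to its left, z up, the work surface at z = 0. Lengths are in m, angles in degrees, forces in N, time in s.
With the tool pointing down it reaches from about 0.325 to 0.775 m from the base axis. Payload 5.5 kg.
Tool frame: the origin (TCP) lies at the centre of the arm's flange, where the gripper is bolted on; the fingertips stand 182 mm ahead of it and the grasp point (between the pads) lies 163 mm ahead of it; z points along the fingers, y is the line along which they close (so a half turn about z gives the same grasp; the last joint's range is limited). The gripper opens to 88 mm and grips with 3 to 60 N. Pads are 20 mm wide; open, the fingers measure 115 mm over their backs; the gripper's body (75 mm by 178 mm) begins 61 mm behind the grasp point.
Start: joints at [-69.54, 5.22, 70.514, -0, 104.267, -3.249], TCP at [0.241, -0.549, 0.405] pointing down, gripper open.
Joint ranges: [-164.24, 164.24], [-49.07, 125.15], [9.68, 141.18], [-86.29, 266.29], [3.28, 154.24], [-151.56, 151.56]. Speed limits (degrees/s): [147.25, 147.25, 172.46, 180, 180, 180].

INTERFACE

Orientations are given as [roll, pitch, yaw] about the fixed x, y, z axes, in that order (R = Rz(yaw) Ry(pitch) Rx(roll)).
In Python, from station import r gives the robot as it stands. The module is installed in compiled form; this text tells all that it offers. Calls block until the motion is done:
- r.reach(position, orientation): joint-space move of the TCP to a pose.
- r.servo_line(position, rotation=None, speed=0.15): straight line of the TCP; rotation=None keeps the orientation; speed is the mean speed in m/s.
- r.move_joints(angles): joint-space move.
- r.let_go() and r.grab(squeeze=None): open the fingers fully, or close them until they stop; squeeze is the grip in N (None keeps the last).
- r.wait(seconds).
- r.inverse_kinematics(position, orientation): joint angles nearest the present ones, or None.
- r.sense(): the state.
- r.snapshot(name): name is "scene" or "top" or "wrist"; returns a dict with "frame" (480x640x3 uint8, red, green, blue), "fx", "fy", "cx", "cy" (pixels), "R" (3x3) and "t" (3): a world point X has camera coordinates R X + t. Camera axes: x right, y down, z forward; pixel columns grow to the right and rows downward; lengths in m; the calibration is good to about 2 mm. A picture is of the moment at which its call begins. There is no depth.
A pose or a line that the arm cannot do raises r.IKError and nothing moves.
- r.hand_in(): hands the job in; it is judged then, once.
The state is a dict: "clock": time; "joints": joint angles; "joint_vel": joint speeds; "joint_torque": joint torques, N m; "tcp_pos": TCP position; "orientation": TCP orientation; "contact_force": force on the tool from outside, world axes, zero at the start; "torque": the same for the moment, N m; "opening": finger opening in m; "gripper_force": force on a finger pad.
Only numpy, scipy, OpenCV 4.12 (cv2) and the standard library are available. Lean on these libraries where they do the work, as an engineer would, in place of code of your own. Each camera call takes 0.05 s, during which the arm holds its last target. There are 200 camera calls.

TASK

One of the four yellow rocker keys on the grey control box has been left latched on, its near end (towards the robot) locked down. With closed fingers, tap the near end of each key lightly, one after the other from the robot's left to its right, to find the one that sits low and does not give; only then release that key by pressing down its raised far end until it snaps over, so that all four near ends stand up alike, and draw the hand clear. Tap the others so lightly that none rocks over, grasp nothing, and leave the loose things on the bench where they are.

Things in the scene. Friction and masses are not known exactly. Their poses are not given: they have to be found in the camera images.
- console: grey control box of the dust extraction, fixed to the bench, 120 mm (its x) by 250 mm (its y), its flat top 45 mm above the bench; origin at the centre of its underside on the bench. Its y axis runs along the row of four keys and points to the robot's left, its x axis points away from the robot (turned by up to 0.4 rad). The pivots of the keys lie at y = +75, +25, -25 and -75 mm, x = 0, 59 mm above the bench
- key_a_near (a point): point on the top face of one of the four identical yellow rocker keys, 25 mm from its pivot towards the near end (the robot's side); the letter does not tell the key's place in the row. A key is a flat bar 70 mm long (along the box's x), 31 mm wide, 8 mm thick, that rocks like a see-saw by 0.17 rad either way. The point is about 67 mm above the bench when the near end stands up and 59 mm when it is latched down, and moves with the key
- key_a_far (a point): the same, on the far half of that key: 59 mm above the bench when the near end stands up, 67 mm when the near end is latched down
- key_b_near (a point): point on the top face of one of the four identical yellow rocker keys, 25 mm from its pivot towards the near end (the robot's side); the letter does not tell the key's place in the row. A key is a flat bar 70 mm long (along the box's x), 31 mm wide, 8 mm thick, that rocks like a see-saw by 0.17 rad either way. The point is about 67 mm above the bench when the near end stands up and 59 mm when it is latched down, and moves with the key
- key_b_far (a point): the same, on the far half of that key: 59 mm above the bench when the near end stands up, 67 mm when the near end is latched down
- key_c_near (a point): point on the top face of one of the four identical yellow rocker keys, 25 mm from its pivot towards the near end (the robot's side); the letter does not tell the key's place in the row. A key is a flat bar 70 mm long (along the box's x), 31 mm wide, 8 mm thick, that rocks like a see-saw by 0.17 rad either way. The point is about 67 mm above the bench when the near end stands up and 59 mm when it is latched down, and moves with the key
- key_c_far (a point): the same, on the far half of that key: 59 mm above the bench when the near end stands up, 67 mm when the near end is latched down
- key_d_near (a point): point on the top face of one of the four identical yellow rocker keys, 25 mm from its pivot towards the near end (the robot's side); the letter does not tell the key's place in the row. A key is a flat bar 70 mm long (along the box's x), 31 mm wide, 8 mm thick, that rocks like a see-saw by 0.17 rad either way. The point is about 67 mm above the bench when the near end stands up and 59 mm when it is latched down, and moves with the key
- key_d_far (a point): the same, on the far half of that key: 59 mm above the bench when the near end stands up, 67 mm when the near end is latched down
- key_a (a joint): tilt of the key that carries the points key_a_near and key_a_far, in rad: 0 near end up (off), 0.34 near end latched down (on), the key snaps over at 0.17. A raised end gives springily under a light tap, from about 3 N, and rises again if let go before half-way (about 4 mm of travel); a slow push of about 8 N snaps it over and it stays. An end that is already down is solid
- key_b (a joint): tilt of the key that carries the points key_b_near and key_b_far, in rad: 0 near end up (off), 0.34 near end latched down (on), the key snaps over at 0.17. A raised end gives springily under a light tap, from about 3 N, and rises again if let go before half-way (about 4 mm of travel); a slow push of about 8 N snaps it over and it stays. An end that is already down is solid
- key_c (a joint): tilt of the key that carries the points key_c_near and key_c_far, in rad: 0 near end up (off), 0.34 near end latched down (on), the key snaps over at 0.17. A raised end gives springily under a light tap, from about 3 N, and rises again if let go before half-way (about 4 mm of travel); a slow push of about 8 N snaps it over and it stays. An end that is already down is solid
- key_d (a joint): tilt of the key that carries the points key_d_near and key_d_far, in rad: 0 near end up (off), 0.34 near end latched down (on), the key snaps over at 0.17. A raised end gives springily under a light tap, from about 3 N, and rises again if let go before half-way (about 4 mm of travel); a slow push of about 8 N snaps it over and it stays. An end that is already down is solid
- offcut: small loose oak offcut, 60 x 35 x 24 mm, lying in front of (nearer the robot than) the control box; origin at the centre of its underside; not to be disturbed
- screwdriver: screwdriver with a dark wooden handle, 200 mm long, lying along the far side of the control box, up to 35 mm high; origin near its middle, on the bench; not to be disturbed
- panel: loose flat wooden board with dark carved slots, 210 x 200 x 22 mm, on the right side; origin at the centre of its underside; not to be disturbed
- glue: standing white glue bottle with an orange cap, diameter 56 mm, 150 mm high, on the left side; origin at the centre of its underside; not to be disturbed
- pot: standing blue ceramic cup, diameter 72 mm, 85 mm high, on the left side; origin at the centre of its underside; not to be disturbed
- case: blue spectacle case, 160 x 65 x 40 mm, lying on the left side, near the robot; origin at the centre of its underside; not to be disturbed

How it is judged (in metres and radians):
On the way, in this order (a step that is already met when the one before it is completed fails the run):
1. the leftmost key is touched by a fingertip (((y of key_a_near in the frame of console between 0.05 and 1 m and contact force between the fingers and key_a above 0.3 N) or (y of key_b_near in the frame of console between 0.05 and 1 m and contact force between the fingers and key_b above 0.3 N) or (y of key_c_near in the frame of console between 0.05 and 1 m and contact force between the fingers and key_c above 0.3 N) or (y of key_d_near in the frame of console between 0.05 and 1 m and contact force between the fingers and key_d above 0.3 N))), for 0.02 s.
2. the second from the left key is touched by a fingertip (((y of key_a_near in the frame of console between 0 and 0.05 m and contact force between the fingers and key_a above 0.3 N) or (y of key_b_near in the frame of console between 0 and 0.05 m and contact force between the fingers and key_b above 0.3 N) or (y of key_c_near in the frame of console between 0 and 0.05 m and contact force between the fingers and key_c above 0.3 N) or (y of key_d_near in the frame of console between 0 and 0.05 m and contact force between the fingers and key_d above 0.3 N))), for 0.02 s.
3. the third from the left key is touched by a fingertip (((y of key_a_near in the frame of console between -0.05 and 0 m and contact force between the fingers and key_a above 0.3 N) or (y of key_b_near in the frame of console between -0.05 and 0 m and contact force between the fingers and key_b above 0.3 N) or (y of key_c_near in the frame of console between -0.05 and 0 m and contact force between the fingers and key_c above 0.3 N) or (y of key_d_near in the frame of console between -0.05 and 0 m and contact force between the fingers and key_d above 0.3 N))), for 0.02 s.
4. the rightmost key is touched by a fingertip (((y of key_a_near in the frame of console between -1 and -0.05 m and contact force between the fingers and key_a above 0.3 N) or (y of key_b_near in the frame of console between -1 and -0.05 m and contact force between the fingers and key_b above 0.3 N) or (y of key_c_near in the frame of console between -1 and -0.05 m and contact force between the fingers and key_c above 0.3 N) or (y of key_d_near in the frame of console between -1 and -0.05 m and contact force between the fingers and key_d above 0.3 N))), for 0.02 s.
5. after all four taps, the key that was latched is pressed at its raised far end, so that it snaps over and its near end stands up again (value of joint key_a below 0.04 rad), for 0.2 s.
At the end, for the whole second after the job is handed in: all four keys have their near end up (tilt below 0.04 rad), and every loose thing is within 15 mm of where it was (value of joint each of key_a, key_b, key_c, key_d below 0.04 rad and distance of each of offcut, screwdriver, panel, glue, pot, case from where it was at the start of the episode below 0.015 m); the robot touches nothing.
It fails at once if a key that was not latched is pushed so hard that it rocks over half-way (tilt above 0.17 rad) instead of being tapped lightly (value of joint any of key_b, key_c, key_d above 0.17 rad).
It fails at once if a loose thing on the bench is knocked, dragged, lifted or carried (more than 15 mm) (distance of any of offcut, screwdriver, panel, glue, pot, case from where it was at the start of the episode above 0.015 m).
It also fails if it takes over 51 s, if anything falls off the work surface, if the arm or the gripper's body presses on something with over 40 N, if the wrist force passes 120 N, or if a joint passes its speed limit or range.

## Working session

There is one attempt and no reset: what is moved stays moved. The work goes in short steps, each a Python script; the robot and the scene stay as the last script left them, time stands still between calls to the robot, and variables do not carry over. Pictures are saved under pics/ and viewed, at most 10 in all, crops included, and the job is handed in when it is done.

```bash
mkdir -p pics
python3 - <<'E'
from station import r
import cv2,pickle
for n in("scene","top"):
    s=r.snapshot(n); pickle.dump(s,open(f"{n}.pkl","wb")); cv2.imwrite(f"pics/{n}0.png",s["frame"][:,:,::-1])
    print(n,s["fx"],s["cx"],s["cy"],s["R"],s["t"])
print(r.sense())
E
```

```text
scene 459.11426125457064 322.8555820679631 242.5680685583881 [[ 0.01874804  0.99974139  0.01287091]
 [ 0.81163561 -0.0077005  -0.5841133 ]
 [-0.58386313  0.02139747 -0.81157008]] [-0.01243094 -0.38204948  1.40545516]
top 447.03409695559736 319.98022189534356 241.81781326064774 [[-0.02278964 -0.99961391 -0.01589565]
 [-0.99122374  0.02466358 -0.12987379]
 [ 0.13021569  0.01279637 -0.99140311]] [0.02655262 0.55726428 1.03969567]
{'clock': 0.1, 'joints': array([-6.95403503e+01,  5.25781205e+00,  7.05749227e+01,  3.43861467e-04,
        1.04267884e+02, -3.25041501e+00]), 'joint_vel': array([ 0.01139189, -0.10264127, -0.11889268,  0.01288641,  0.09907708,
       -0.14071404]), 'joint_torque': array([ 3.00534142e-03, -4.47857344e+01, -4.07570171e+01,  6.99211797e-02,
        2.84181040e-02, -1.17674567e-04]), 'tcp_pos': array([ 0.24126323, -0.54940445,  0.40363052]), 'orientation': array([-1.79899562e+02, -6.03794968e-03,  2.37101439e+01]), 'contact_force': array([-0.44099584, -0.8237916 , -0.35822112]), 'torque': array([-0.03939473,  0.04300193,  0.07192065]), 'gripper_force': 0.0, 'opening': 0.08769911439522762}
```

View pics/top0.png

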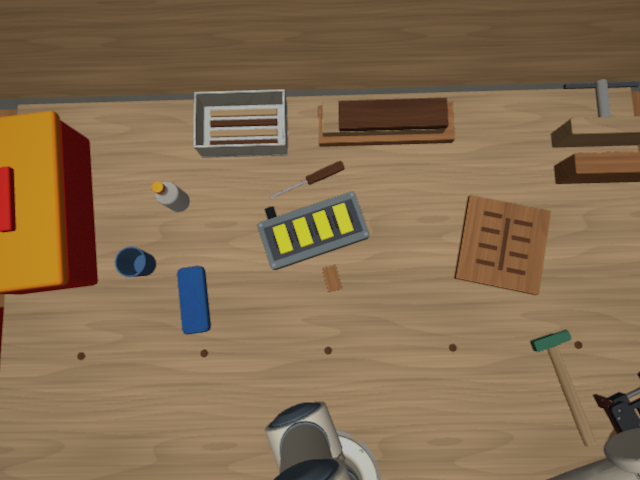

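View pics/scene0.png

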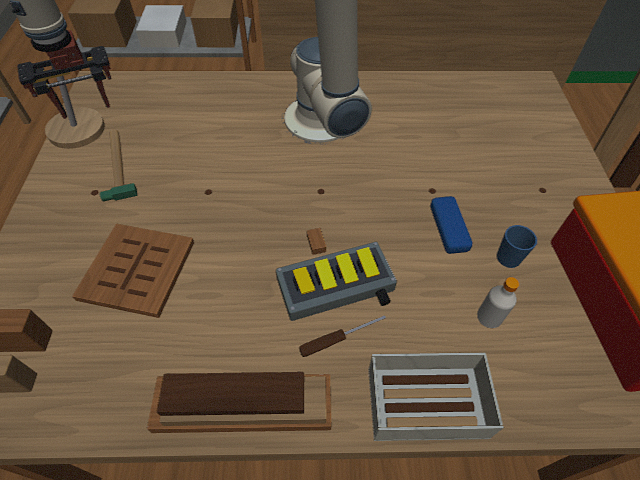

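The top view shows the box centred at about (314,230), with keys at x≈283, 303, 322 and 343. The offcut lies in front of it and the screwdriver behind. Next I'll locate the keys from the yellow blobs in both views.

```bash
cat > loc.py <<'E'
import cv2,numpy as np
def ray(s,uv,z):
    d=s["R"].T@np.array([(uv[0]-s["cx"])/s["fx"],(uv[1]-s["cy"])/s["fy"],1.]); c=-s["R"].T@s["t"]
    return c+d*(z-c[2])/d[2]
def keys(s):
    h=cv2.cvtColor(s["frame"],cv2.COLOR_RGB2HSV); m=cv2.inRange(h,(25,150,90),(35,255,255))
    n,l,st,_=cv2.connectedComponentsWithStats(m)
    out=[]
    for i in range(1,n):
        if not 120<st[i,4]<1500: continue
        p=np.argwhere(l==i)[:,::-1].astype(np.float32)
        R=cv2.minAreaRect(p); out.append((R[0],R[1],st[i,4],cv2.boxPoints(R)))
    return out
E
python3 - <<'E'
import pickle,numpy as np
from loc import *
np.set_printoptions(precision=4,suppress=True)
for n in("top","scene"):
    s=pickle.load(open(n+".pkl","rb")); K=[]
    for c,wh,a,b in keys(s):
        p=ray(s,c,.063); K.append(p); print(n,np.round(c,1),np.round(wh,1),a,p[:2])
    K=np.array(sorted(K,key=lambda p:-p[1]))
    d=K[0]-K[-1]; print(len(K),"mean",K.mean(0),"span",np.linalg.norm(d),"yaw",np.degrees(np.arctan2(-d[0],d[1])))
s=pickle.load(open("top.pkl","rb"))
for nm,uv,z in(("glue",(174,198),.0),("pot",(135,262),.085),("case",(194,300),.04)): print(nm,ray(s,uv,z)[:2])
a=s["frame"][180:280,250:380,::-1]; b=pickle.load(open("scene.pkl","rb"))["frame"][230:330,270:400,::-1]
cv2.imwrite("pics/crop.png",cv2.resize(np.vstack([a,b]),None,fx=3,fy=3,interpolation=cv2.INTER_CUBIC))
E
```

```text
top [342.5 218. ] [29.4 13. ] 387 [ 0.6097 -0.0416]
top [322.5 224.7] [28.3 13.6] 378 [0.5949 0.0062]
top [302.5 231.7] [28.1 13.3] 379 [0.5794 0.0534]
top [282.3 238.4] [28.1 13.6] 382 [0.5646 0.1014]
4 mean [0.5872 0.0299 0.063 ] span 0.14990506739607984 yaw 17.50694538234664
scene [367.7 261.5] [29.7 13.2] 383 [0.5691 0.101 ]
scene [346.7 267.3] [29.8 13.7] 395 [0.5839 0.0534]
scene [325.4 273.1] [29.4 13.9] 406 [0.5983 0.0059]
scene [303.7 279.4] [25.8 14.3] 351 [ 0.6141 -0.0415]
4 mean [0.5913 0.0297 0.063 ] span 0.14943826042460306 yaw 17.519512651933244
glue [0.6838 0.3813]
pot [0.5152 0.4391]
case [0.4257 0.3149]
```

View pics/crop.png

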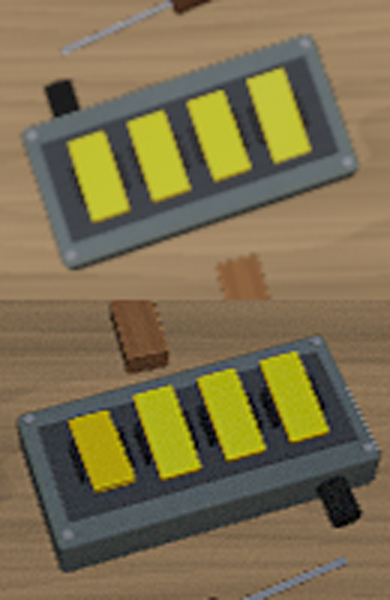

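The rightmost key looks latched: it is foreshortened in the far-side view and tilts the opposite way to the others. I'll tap all four, using force feedback.

```bash
cat > tap.py <<'E'
import numpy as np
from station import r
YAW=17.5; c,s=np.cos(np.radians(YAW)),np.sin(np.radians(YAW)); O=np.array([.589,.0298])
def P(x,y,tip): return [O[0]+c*x-s*y, O[1]+s*x+c*y, tip+.182]
def fz(): return r.sense()["contact_force"][2]
def feel(x,y,zs,thr,first=.076):
    """descend step by step until the upward force passes thr; returns log"""
    r.servo_line(P(x,y,first),speed=.06); r.wait(.15); b=np.mean([fz() for _ in range(3)])
    for z in zs:
        r.servo_line(P(x,y,z),speed=.02); r.wait(.06)
        st=r.sense(); f=st["contact_force"][2]-b; tip=st["tcp_pos"][2]-.182
        print("y%+.3f cmd %.4f tip %.4f F %.2f t %.2f"%(y,z,tip,f,st["clock"]))
        if f>thr: return tip
    return None
E
python3 - <<'E'
from tap import *
r.grab(10)
r.reach(P(-.025,.075,.10),[180,0,YAW]); print(r.sense()["clock"],r.sense()["tcp_pos"],P(-.025,.075,.10),r.sense()["orientation"])
print(feel(-.025,.075,np.arange(.074,.0645,-.001),1.5))
r.servo_line(P(-.025,.075,.085)); print(r.sense()["clock"])
E
```

```text
3.9917 [0.54281017 0.09308252 0.28222798] [np.float64(0.5426041412684738), np.float64(0.09381112631851019), 0.28200000000000003] [ 1.79981299e+02 -1.90318976e-02  1.74387612e+01]
y+0.075 cmd 0.0740 tip 0.0740 F -0.43 t 5.00
y+0.075 cmd 0.0730 tip 0.0730 F 0.36 t 5.31
y+0.075 cmd 0.0720 tip 0.0719 F -0.10 t 5.62
y+0.075 cmd 0.0710 tip 0.0710 F 1.44 t 5.92
y+0.075 cmd 0.0700 tip 0.0700 F -0.61 t 6.23
y+0.075 cmd 0.0690 tip 0.0691 F 1.59 t 6.54
0.06910050647160432
6.8
```

Force noise is about ±1 N, so that reading at 69 mm is ambiguous. I'll tap again with averaged readings and a higher threshold.

```bash
python3 - <<'E'
s=open("tap.py").read()
s=s.replace('def fz(): return r.sense()["contact_force"][2]','''def fz(n=8):
    v=[]
    for _ in range(n): r.wait(.02); v.append(r.sense()["contact_force"][2])
    return np.mean(v)''').replace('np.mean([fz() for _ in range(3)])','fz(12)').replace(' r.wait(.06)\n        st=r.sense(); f=st["contact_force"][2]-b;',' f=fz()-b; st=r.sense();')
open("tap.py","w").write(s)
E
python3 - <<'E'
from tap import *
print(feel(-.025,.075,np.arange(.070,.0655,-.001),2.5))
r.servo_line(P(-.025,.075,.085)); print(r.sense()["clock"])
E
```

```text
y+0.075 cmd 0.0700 tip 0.0701 F -0.31 t 8.03
y+0.075 cmd 0.0690 tip 0.0691 F 0.33 t 8.42
y+0.075 cmd 0.0680 tip 0.0684 F 3.81 t 8.80
0.06843494201400951
9.0667
```

Run:
```python
from tap import *
for y in(.025,-.025,-.075):
    r.servo_line(P(-.025,y,.085))
    print(feel(-.025,y,np.r_[np.arange(.070,.0655,-.001),np.arange(.065,.0575,-.001)],2.5))
    r.servo_line(P(-.025,y,.085))
import cv2,pickle
s=r.snapshot("scene"); cv2.imwrite("pics/s2.png",cv2.resize(s["frame"][200:340,250:420,::-1],None,fx=4,fy=4)); print(r.sense()["clock"])
```

```text
y+0.025 cmd 0.0700 tip 0.0700 F -0.24 t 10.78
y+0.025 cmd 0.0690 tip 0.0691 F 0.26 t 11.17
y+0.025 cmd 0.0680 tip 0.0684 F 3.61 t 11.55
0.06844540967066703
y-0.025 cmd 0.0700 tip 0.0700 F -0.35 t 13.53
y-0.025 cmd 0.0690 tip 0.0691 F 0.22 t 13.92
y-0.025 cmd 0.0680 tip 0.0684 F 3.93 t 14.30
0.06842207550748863
y-0.075 cmd 0.0700 tip 0.0700 F -0.64 t 16.28
y-0.075 cmd 0.0690 tip 0.0690 F 0.12 t 16.67
y-0.075 cmd 0.0680 tip 0.0680 F 0.16 t 17.05
y-0.075 cmd 0.0670 tip 0.0670 F -0.13 t 17.43
y-0.075 cmd 0.0660 tip 0.0660 F 0.34 t 17.82
y-0.075 cmd 0.0650 tip 0.0650 F -0.38 t 18.20
y-0.075 cmd 0.0640 tip 0.0640 F -0.26 t 18.58
y-0.075 cmd 0.0630 tip 0.0630 F -0.04 t 18.97
y-0.075 cmd 0.0620 tip 0.0620 F 0.09 t 19.35
y-0.075 cmd 0.0610 tip 0.0610 F 0.06 t 19.73
y-0.075 cmd 0.0600 tip 0.0605 F 4.31 t 20.12
0.06052505011353268
20.4833
```

View pics/s2.png

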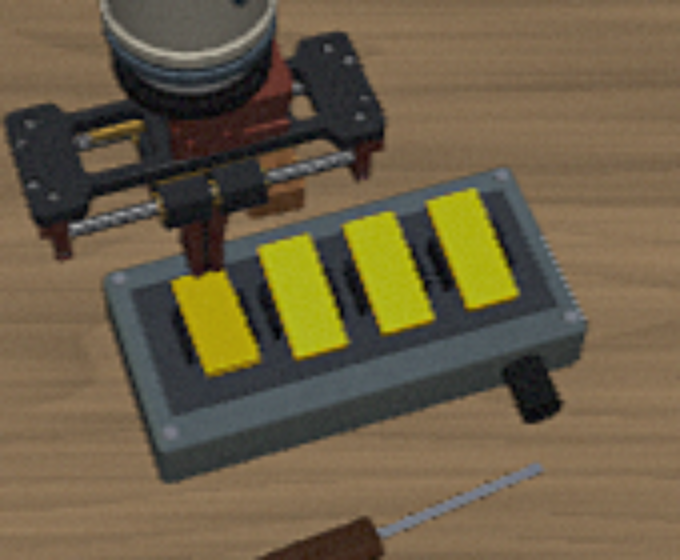

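The first three keys give at about 68 mm. The rightmost is solid at 60.5 mm, so it is the latched one, and the picture shows it tilted the other way. I'll press its far end now.

Run:
```python
from tap import *
import cv2
r.servo_line(P(.025,-.075,.085))
print(feel(.025,-.075,[.070,.068,.066,.064,.062,.061,.060,.059],12))
r.servo_line(P(.025,-.075,.085))
r.servo_line(P(-.03,-.075,.26)); r.wait(.3)
s=r.snapshot("scene"); cv2.imwrite("pics/s3.png",cv2.resize(s["frame"][200:360,250:420,::-1],None,fx=3.6,fy=3.6)); print(r.sense()["clock"],r.sense()["contact_force"])
from loc import keys
for k in keys(s): print(np.round(k[0],1),np.round(k[1],1),k[2])
```

```text
y-0.075 cmd 0.0700 tip 0.0700 F 0.41 t 22.20
y-0.075 cmd 0.0680 tip 0.0687 F 3.36 t 22.58
y-0.075 cmd 0.0660 tip 0.0671 F 6.03 t 22.97
y-0.075 cmd 0.0640 tip 0.0651 F 5.20 t 23.35
y-0.075 cmd 0.0620 tip 0.0611 F 0.66 t 23.73
y-0.075 cmd 0.0610 tip 0.0609 F 0.59 t 24.12
y-0.075 cmd 0.0600 tip 0.0606 F 5.00 t 24.50
y-0.075 cmd 0.0590 tip 0.0604 F 8.76 t 24.88
None
26.9333 [ 0.5828551   0.6437182  -0.29971609]
[367.7 261.5] [29.7 13.2] 384
[346.7 267.3] [29.8 13.7] 395
[325.4 273.2] [29.7 13.9] 407
[303.4 279.4] [29.9 14.2] 419
```

View pics/s3.png

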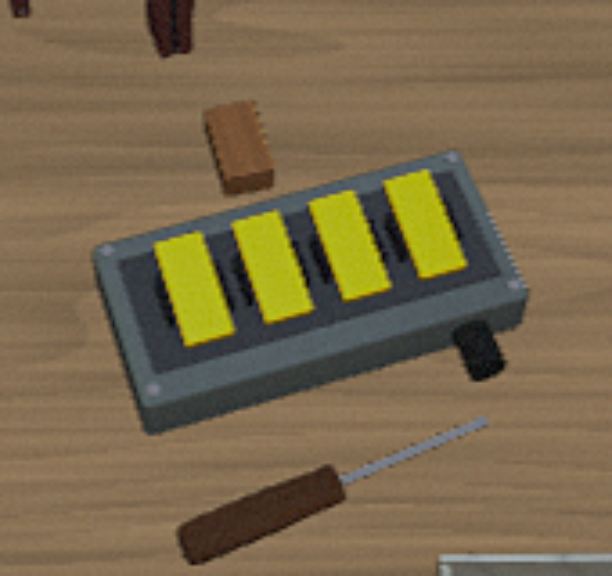

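The key snapped over. All four keys now look alike, each about 29.8 px long and at the same tilt. The offcut and screwdriver are still where they were, and the hand is clear.

```bash
python3 -c "
from station import r
print(r.hand_in())"
```

```text
the job is handed in; nothing more can be done
None
```

I tapped all four keys left to right, found the rightmost one latched, and released it by pressing its far end; all four near ends now stand up alike, the hand is clear, and the job was handed in at about 27 s.

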